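Pack the stain-remover crate and hold the tag reader over it

ROBOT

A 6-joint arm with a two-finger parallel gripper is mounted at the origin on the work surface. World frame = base frame: x ahead of the robot, y to its left, z up, the work surface at z = 0. Lengths are in mm, angles in degrees, forces in N, time in s.
With the tool pointing down it reaches from about 375 to 925 mm from the base axis. Payload 5.7 kg.
Tool frame: the origin (TCP) lies at the very end of the fingers, on their centre line; the grasp point (between the pads) lies 19 mm behind it; z points along the fingers, y is the line along which they close (so a half turn about z gives the same grasp; the last joint's range is limited). The gripper opens to 88 mm and grips with 3 to 60 N. Pads are 20 mm wide; open, the fingers measure 115 mm over their backs; the gripper's body (75 mm by 178 mm) begins 61 mm behind the grasp point.
Start: joints at [65.713, 20.558, 86.54, -0, 72.909, -6.595], TCP at [182.342, 571.589, 222.623] pointing down, gripper open.
Joint ranges: [-170.27, 170.27], [-57.76, 135], [12.27, 136.19], [-55.21, 235.2], [11.17, 155.16], [-170.74, 170.74]. Speed limits (degrees/s): [136.94, 136.94, 180, 180, 180, 180].

INTERFACE

Orientations are given as [roll, pitch, yaw] about the fixed x, y, z axes, in that order (R = Rz(yaw) Ry(pitch) Rx(roll)).
In Python, from rig import * gives the robot as it stands. The module is installed in compiled form; this text tells all that it offers.
- The arm moves only by the tool carry_out, never from a script. Its argument "steps" is text: rows parted by semicolons, each of 5 numbers parted by spaces: the shift along the world's x, y, z in m, then the turn about the world's z in degrees, then the finger opening in m, from 0 to 0.0878. In form: tx ty tz twist hand; .... A call has 1 to 12 rows; each row shifts and turns the commanded pose from where the row before left it; what a row does not reach is not made up. A row lasts 1/12 s, in which the tool goes at most 41.7 mm and 7.16 degrees, less where a joint would pass 70% of its speed; a pose out of reach is approached as far as the arm can. A call with a gripper value outside its range is refused whole. The fingers move at their own pace and stop on an object; the grip force is fixed at half the most. Time passes only in rows, so rows that do not move let the fingers close. It gives the time, the measured TCP pose, the force, the opening and the grip force at its end, in the units of the state.
- observe(): the state, without advancing time (a new reading comes with each control period).
- capture(name): name is "scene" or "top" or "wrist"; returns (picture, depth): 400x640x3 uint8, blue, green, red; 400x640 float32, mm along the optical axis (not along the pixel's ray), 0 where there is no reading.
- calibration(name): a dict with "K" (3x3 intrinsics, pixels), "eye" and "orientation" of the camera in the world; the wrist camera has in their place "hand_eye" (4x4, takes a point from camera to tool coordinates, whose origin is the TCP and whose axes are the flange's). Camera axes: x right, y up, looking along -z (the intrinsics and any distortion apply to the point x, -y, -z); pixel columns grow to the right and rows downward; lengths in mm; the calibration is good to about 2 mm. A picture is of the moment at which its call begins: read the wrist's pose just before it. calibration takes no time and is no camera call.
- job_done(): hands the job in; it is judged then, once.
The state is a dict: "time": time; "joint_pos": joint angles; "joint_vel": joint speeds; "tau": joint torques, N m; "eef_pos": TCP position; "tcp_rot": TCP orientation; "force": force on the tool from outside, world axes, zero at the start; "wrist_torque": the same for the moment, N m; "finger_gap": opening from 0.0 (shut) to 1.0 (fully open); "gripper_force": force on a finger pad.
Only numpy, scipy, OpenCV 4.12 (cv2) and the standard library are available. Lean on these libraries where they do the work, as an engineer would, in place of code of your own. Each camera call takes 0.05 s, during which the arm holds its last target. There are 200 camera calls.

TASK

Book in this crate of stain-remover bottles: stand the two loose bottles upright in the crate's two free cells, one in each, setting them down rather than dropping them. Then draw the handheld tag reader out of its stand, turn it level with its reading window facing down, and hold it still with the window over the middle of the crate, about 10 cm above the bottle caps and clear of everything in the crate. Finish while still holding it there; leave the bottles already in the crate and the other things on the bench in place.

Things in the scene. Friction and masses are not known exactly. Their poses are not given: they have to be found in the camera images.
- bottle_a: One of the two loose bottles to be packed, standing on the bench: upright white plastic bottle, paper label; round body 50 mm diameter up to 92 mm, shoulder narrowing to 112 mm, then a straight round neck and cap 28 mm in diameter up to its top at 155 mm; about 0.2 kg. Origin: centre of its underside, z up along the bottle.
- bottle_b: The other loose bottle to be packed, identical to bottle_a: upright white plastic bottle, paper label; round body 50 mm diameter up to 92 mm, shoulder narrowing to 112 mm, then a straight round neck and cap 28 mm in diameter up to its top at 155 mm; about 0.2 kg. Origin: centre of its underside, z up along the bottle.
- crate: Fixed open grey plastic crate, 141 x 141 mm outside, 75 mm high, walls, floor and dividers 5 mm thick; 2 x 2 square cells 63 mm wide, centred at x = +-34, y = +-34 mm in the crate's frame. Two cells already hold bottles. Origin: centre of its underside, z up, x and y along its walls.
- mat_a: Thin round cork mat (54 mm across, under 1 mm thick, not an obstacle) on the floor of one free cell. Origin: centre of that cell's floor, 5 mm above the bench.
- mat_b: The same mat in the other free cell. Origin: centre of that cell's floor, 5 mm above the bench.
- stock_a: Bottle already in a cell of the crate, same shape and size as bottle_a, top 160 mm above the bench; leave it. Origin: centre of its underside.
- stock_b: Second bottle already in a cell of the crate, same shape and size; leave it. Origin: centre of its underside.
- reader: Handheld tag reader, a loose stick 165 mm long, 0.15 kg, nose down in the stand. Origin: centre of its nose end; z runs from nose to handle end, leaning 35 degrees from vertical at the start. Black nose z 0 to 60 mm, 40 wide (y), 30 thick (x); grey handle z 60 to 165 mm, 28 wide (y), 24 thick (x). Centre of mass about z = 70 mm. Drawn out along its +z by over 50 mm.
- reader_grip (a point): Point on the reader's axis inside the handle, z = 125 mm from its nose end: a good place to pinch it across its 28 mm width (y). Axes as the reader's.
- reader_window (a point): Centre of the reading window, on the nose's -x face (the underside of the leaning reader) at x = -15, y = 0, z = 27 mm in the reader's frame. Axes as the reader's: its +x points straight up when the reader is level with its window down.
- stand: Fixed steel reader stand: base plate 130 x 95 x 8 mm with a tilted pocket 33 x 43 mm inside, 50 mm deep, walls 4 mm, holding the reader's nose with 3 mm of play; highest edge 86 mm above the bench. Origin: on the bench under the stand, z up; the pocket leans 35 degrees from vertical towards the stand's -x (roughly to the robot).
- jar: Bystander: squat white jar, 62 mm diameter, 75 mm high. Origin: centre of its underside.
- tin: Bystander: low bare metal tin, 60 mm diameter, 50 mm high. Origin: centre of its underside.
- tape: Bystander: roll of brown tape lying flat, 60 mm diameter, 24 mm high. Origin: centre of its underside.
- cup: Bystander: white measuring cup, 72 mm across the rim, 85 mm high. Origin: centre of its underside.
- brush: Bystander: wooden spotting brush 200 mm long, lying on the bench. Origin: under its middle.
There are look-alikes about, which are no part of the job. What is shaped like the reader but green is not meant. Leave any pink look-alike of the bottle_a alone.

How it is judged:
By the outcome, as a careful person would: the job done as asked, in the order asked, and still so for the second after the job is handed in, while the arm keeps its last pose, push and grip.
It also fails if it takes over 72 s, if anything falls off the work surface, if the arm or the gripper's body presses on something with over 40 N, if the wrist force passes 120 N, or if a joint passes its speed limit or range.

## Working session

There is one attempt and no reset: what is moved stays moved. The work goes in short steps, Python scripts to look and compute and a tool call to move; the robot and the scene stay as the last step left them, time stands still between calls to the robot, and variables do not carry over. Pictures are saved under pics/ and viewed, at most 10 in all, crops included, and the job is handed in when it is done.

Besides the shell and the picture viewer there is one more tool, called as name(argument=value, ...) on one line, values as JSON. carry_out: Moves the arm, as the interface text tells. Its arguments: {"type":"object","properties":{"steps":{"type":"string"}},"required":["steps"]}

```bash
mkdir -p pics; cat > h.py <<'E'
from rig import *
import numpy as np, cv2
from scipy.spatial.transform import Rotation as Ro
def cam(n,s=None):
    c=calibration(n);K=np.array(c['K'],float)
    if n=='wrist':
        T=np.eye(4);T[:3,:3]=Ro.from_euler('xyz',s['tcp_rot'],degrees=True).as_matrix();T[:3,3]=s['eef_pos']
        T=T@np.array(c['hand_eye']);R,t=T[:3,:3],T[:3,3]
    else:
        o=np.array(c['orientation'],float);R=o if o.shape==(3,3) else Ro.from_euler('xyz',o,degrees=True).as_matrix();t=np.array(c['eye'],float)
    d=np.array(c.get('distortion',c.get('dist',np.zeros(5))),float)
    return K,R,t,d
def ray(C,uv):
    K,R,t,d=C
    p=cv2.undistortPoints(np.array(uv,float).reshape(-1,1,2),K,d).reshape(-1,2)
    v=np.c_[p[:,0],-p[:,1],-np.ones(len(p))]@R.T
    return t,v
def onz(C,uv,z):
    t,v=ray(C,uv);return t+v*((z-t[2])/v[:,2])[:,None]
def pts(C,uv,dep):
    t,v=ray(C,uv);return t+v*np.array(dep).reshape(-1,1)
def tri(rays):
    A=np.zeros((3,3));b=np.zeros(3)
    for t,v in rays:
        v=v/np.linalg.norm(v);P=np.eye(3)-np.outer(v,v);A+=P;b+=P@t
    return np.linalg.solve(A,b)
def proj(C,X):
    K,R,t,d=C;x=(np.atleast_2d(X)-t)@R*[1,-1,-1]
    return cv2.projectPoints(x,np.zeros(3),np.zeros(3),K,d)[0].reshape(-1,2)
E
python3 - <<'E'
from h import *
print(observe())
for n in ('scene','top','wrist'):
    print(n,calibration(n))
    p,d=capture(n);cv2.imwrite(f'pics/{n}0.png',p);np.savez(f'{n}0.npz',p=p,d=d)
    print((d>0).mean())
E
```

```text
{'time': 0.0, 'joint_pos': array([ 6.57126783e+01,  2.06000130e+01,  8.65998444e+01, -8.27686208e-04,
        7.29093429e+01, -6.59473492e+00]), 'joint_vel': array([ 0.00815859, -0.05110307, -0.06373522,  0.06181612, -0.03413227,
       -0.02395124]), 'tau': array([-1.55617017e-03, -5.15372765e+01, -2.70726371e+01,  6.73973118e-02,
        3.50343122e-02, -1.30200601e-04]), 'eef_pos': array([182.06328006, 570.96314676, 221.78233184]), 'tcp_rot': array([-1.79891431e+02, -1.17557609e-02,  1.62307646e+02]), 'force': array([-0.73151993,  0.17987537,  0.95016269]), 'wrist_torque': array([0.01274049, 0.00487371, 0.02488706]), 'gripper_force': 0.0, 'finger_gap': 0.9961013905281705}
scene {'K': array([[428.09062671,   0.        , 320.72022767],
       [  0.        , 428.09062671, 202.28286541],
       [  0.        ,   0.        ,   1.        ]]), 'eye': array([1.29918481e+03, 7.79554790e-01, 8.81277713e+02]), 'orientation': array([45.33164659, -0.28493593, 93.47195797])}
0.9962421875
top {'K': array([[499.25972577,   0.        , 317.88908811],
       [  0.        , 499.25972577, 200.30679021],
       [  0.        ,   0.        ,   1.        ]]), 'eye': array([ 392.33772629,  -42.53403202, 1376.36061364]), 'orientation': array([  6.7604478 ,   0.53544655, -91.67796459])}
0.99601171875
wrist {'K': array([[290.82081233,   0.        , 320.97240193],
       [  0.        , 290.82081233, 201.5255486 ],
       [  0.        ,   0.        ,   1.        ]]), 'hand_eye': array([[ 1.01639231e-03,  9.67962373e-01,  2.51093231e-01,
         6.85713258e+01],
       [ 9.99999483e-01, -9.83668521e-04, -2.55831927e-04,
         7.18215378e-02],
       [-6.43172524e-07,  2.51093361e-01, -9.67962873e-01,
        -1.62478872e+02],
       [ 0.00000000e+00,  0.00000000e+00,  0.00000000e+00,
         1.00000000e+00]])}
0.9906328125
```

View pics/scene0.png

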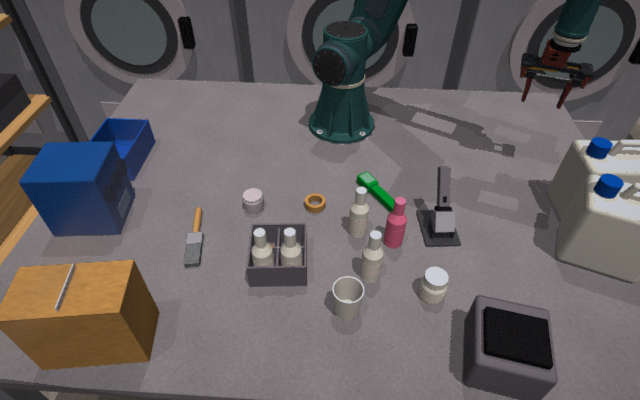

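View pics/top0.png

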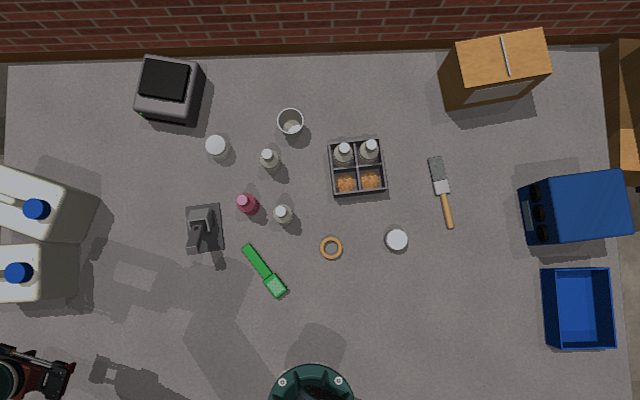

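Scene: the loose white bottles are at scene (359,212) and (373,257), top (283,213) and (270,157). The stock bottles are at top (344,152) and (371,149), with free cells and cork mats at (346,183) and (371,180). The reader is in its stand at top (203,230). Look-alikes to leave alone are the pink bottle at top (247,204) and the green stick at (265,270). Measuring from both views next.

```bash
python3 - <<'E'
from h import *
W={}
for n in ('top','scene'):
    f=np.load(f'{n}0.npz');p,d=f['p'],f['d'];C=cam(n)
    u,v=np.meshgrid(np.arange(640),np.arange(400));uv=np.c_[u.ravel(),v.ravel()]
    X=pts(C,uv,d.ravel()).reshape(400,640,3);W[n]=(C,p,X)
    z=X[...,2];bench=z[(abs(X[...,0]-500)<40)&(abs(X[...,1]+150)<150)&(z<15)]
    print(n,'bench',np.median(bench),bench.std())
C,p,X=W['top'];S,ps,XS=W['scene']
seeds={'A':(283,209),'B':(268,154),'s1':(343,147),'s2':(370,145),'pink':(245,199)}
for k,(a,b) in seeds.items():
    x0=X[b,a]; cen={}
    for n,(c,pp,Y) in W.items():
        m=(np.hypot(Y[...,0]-x0[0],Y[...,1]-x0[1])<32)&(Y[...,2]>140)
        zt=np.percentile(Y[m][:,2],90) if m.any() else 0
        t=m&(Y[...,2]>zt-6); vv,uu=np.nonzero(t)
        cen[n]=(uu.mean(),vv.mean())
        q=Y[t];print(k,n,t.sum(),'zt',zt.round(1),'xy',((q[:,:2].min(0)+q[:,:2].max(0))/2).round(1),q.mean(0).round(1),pp[t].mean(0).round(),np.round(cen[n],1))
    rs=[(lambda r:(r[0],r[1][0]))(ray(W[n][0],[cen[n]])) for n in W]
    print('  tri',tri(rs).round(1))
# crate
for n,(c,pp,Y) in W.items():
    m=(abs(Y[...,2]-75)<5)&(abs(Y[...,0]-X[180,358,0])<130)&(abs(Y[...,1]-X[180,358,1])<130)
    m=cv2.morphologyEx(m.astype(np.uint8),cv2.MORPH_CLOSE,np.ones((3,3)))
    nl,L,st,_=cv2.connectedComponentsWithStats(m); i=1+st[1:,4].argmax()
    q=Y[L==i];r=cv2.minAreaRect(q[:,:2].astype(np.float32));print('crate',n,r,np.median(q[:,2]),st[i])
for n,(c,pp,Y) in W.items():
    x0=X[230,203]
    m=(np.hypot(Y[...,0]-x0[0],Y[...,1]-x0[1])<110)&(Y[...,2]>86)
    q=Y[m];print('reader',n,len(q),q.min(0).round(1),q.max(0).round(1))
    for lo in range(60,170,10):
        s=Y[(np.hypot(Y[...,0]-x0[0],Y[...,1]-x0[1])<110)&(abs(Y[...,2]-lo)<5)]
        if len(s)>3: print(lo,len(s),s.min(0).round(0),s.max(0).round(0),s.mean(0).round(1))
cv2.imwrite('pics/rd.png',np.hstack([cv2.resize(W['top'][1][190:270,160:240],None,fx=5,fy=5),cv2.resize(ps[155:255,395:475],None,fx=4,fy=4)[:400]]))
E
```

```text
top bench 1.0487054001841898 2.8086187843567294
scene bench -1.9066063726379525 2.545940489028727
A top 86 zt 158.4 xy [513.8  58.4] [513.4  58.5 156.2] [175. 172. 170.] [280.  211.1]
A scene 73 zt 154.4 xy [514.8  57.4] [514.9  57.1 152.6] [191. 187. 185.] [360.9 190.5]
  tri [513.9  58.  151.6]
B top 75 zt 159.4 xy [658.2  90.4] [658.5  89.6 156.6] [175. 172. 170.] [266.3 153.5]
B scene 102 zt 154.0 xy [657.9  88.1] [659.7  87.9 152.4] [190. 185. 184.] [375.  235.1]
  tri [659.4  89.  152.1]
s1 top 84 zt 163.5 xy [ 667.5 -104. ] [ 666.7 -103.3  161.4] [177. 174. 171.] [343.7 147.4]
s1 scene 102 zt 159.3 xy [ 667.2 -105.3] [ 668.7 -105.   157.5] [189. 184. 183.] [289.1 232.4]
  tri [ 667.9 -104.4  156.5]
s2 top 82 zt 164.1 xy [ 672.9 -171. ] [ 672.6 -170.9  161.7] [174. 172. 169.] [370.9 144.3]
s2 scene 102 zt 159.1 xy [ 672.2 -172.5] [ 674.1 -172.5  157.6] [191. 186. 185.] [258.8 232.7]
  tri [ 673.7 -172.   157.1]
pink top 85 zt 159.1 xy [543.5 153.2] [544.5 153.4 156.5] [144. 124. 165.] [241.2 199.7]
pink scene 81 zt 154.1 xy [545.5 151.3] [546.1 151.6 152.4] [135. 107. 188.] [39
[... 1088 characters left out ...]
7.4  86.2] [498.7 293.6 171.4]
60 110 [476. 252.  55.] [531. 308.  65.] [516.7 277.6  60.1]
70 116 [477. 252.  65.] [522. 306.  75.] [510.9 276.8  70.3]
80 139 [478. 254.  75.] [515. 305.  85.] [501.8 277.4  80.5]
90 65 [465. 260.  85.] [500. 294.  95.] [488.4 275.4  89.4]
100 58 [460. 262.  95.] [488. 291. 105.] [479.4 274.  100.1]
110 59 [452. 261. 105.] [481. 291. 115.] [472.9 275.  110.2]
120 63 [440. 260. 115.] [474. 289. 125.] [465.2 272.8 120. ]
130 63 [438. 259. 125.] [468. 289. 135.] [457.8 272.9 130. ]
140 58 [428. 258. 135.] [461. 288. 145.] [450.7 271.1 139.9]
150 54 [424. 259. 145.] [453. 286. 154.] [444.9 271.1 149.3]
160 59 [422. 257. 155.] [446. 285. 165.] [438.7 270.5 159.6]
```

View pics/rd.png

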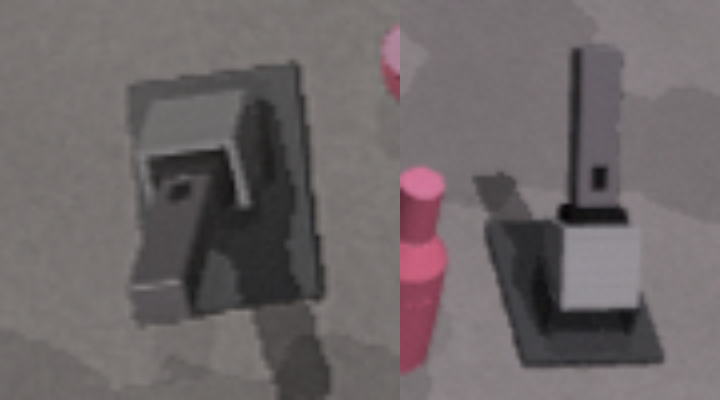

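The crop shows the reader in its grey stand, with the black nose in the pocket and the grey handle leaning towards the robot. It is not the green stick. Bottle, cap and handle heights agree with the text, so I'll move over bottle A and look at the crate on the way.

carry_out(steps="0.022 -0.034 0.005 2 0.06;0.022 -0.034 0.005 2 0.06;0.022 -0.034 0.005 2 0.06;0.022 -0.034 0.005 2 0.06;0.022 -0.034 0.005 2 0.06;0.022 -0.034 0.005 2 0.06;0.022 -0.034 0.005 2 0.06;0.022 -0.034 0.005 2 0.06;0.022 -0.034 0.005 2 0.06;0.022 -0.034 0.005 2 0.06;0.022 -0.034 0.005 2 0.06;0.022 -0.034 0.005 2 0.06")

```text
time: 1.15
eef_pos: [446.8, 161.7, 282.9]
tcp_rot: [180.0, 0.0, -173.6]
force: [1.4, 0.7, 0.2]
finger_gap: 0.685
gripper_force: 0.0
```

carry_out(steps="0.017 -0.030 0 0 0.06;0.017 -0.030 0 0 0.06;0.017 -0.030 0 0 0.06;0.017 -0.016 0 0 0.06;0 0 0 0 0.06;0 0 0 0 0.06;0 0 0 0 0.06")

```text
time: 1.73
eef_pos: [513.6, 58.0, 282.2]
tcp_rot: [180.0, -0.1, -173.7]
force: [-0.8, -0.0, 1.0]
finger_gap: 0.688
gripper_force: 0.0
```

```bash
python3 - <<'E'
from h import *
s=observe();print(s['time'],s['eef_pos'],s['tcp_rot'],s['finger_gap'],s['joint_pos'])
p,d=capture('wrist');cv2.imwrite('pics/w1.png',p);np.savez('w1.npz',p=p,d=d,e=s['eef_pos'],r=s['tcp_rot'])
C=cam('wrist',s)
for k,X in {'A':(514,58,155),'B':(659,89,155),'s1':(667,-104,160),'s2':(673,-171.5,160)}.items(): print(k,proj(C,X).round(1))
E
```

```text
1.7333 [513.56853914  57.97473378 282.2133394 ] [ 1.79969066e+02 -8.00348584e-02 -1.73711844e+02] 0.6879440306829531 [-1.23545638e+00  1.07235652e+01  9.17739110e+01  2.06711808e-02
  7.75859206e+01 -9.75280488e+01]
A [[320.6 195.8]]
B [[333.5 320.6]]
s1 [[162.1 313.2]]
s2 [[101.5 312.1]]
```

View pics/w1.png

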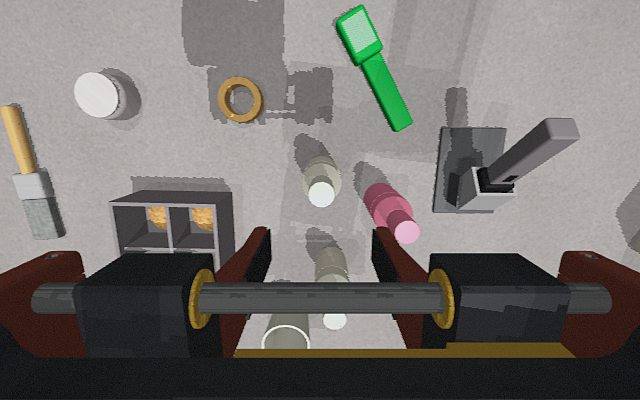

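The wrist view shows bottle A's cap at (320,194), exactly where predicted. The crate's near rim runs (110,203) to (232,193) with the free cells' mats at (160,217) and (203,217), and pink is at (406,231). Next I'll lower onto A's neck (TCP about 118 mm) while fixing the crate pose.

carry_out(steps="0 0 -0.03 0 0.06;0 0 -0.03 0 0.06;0 0 -0.03 0 0.06;0 0 -0.03 0 0.06;0 0 -0.02 0 0.06;0 0 -0.013 0 0.06;0 0 -0.010 0 0.06;0 0 0 0 0.06;0 0 0 0 0.02;0 0 0 0 0.02;0 0 0 0 0.02;0 0 0 0 0.02")

```text
time: 2.78
eef_pos: [515.1, 57.6, 120.7]
tcp_rot: [-180.0, 0.1, -173.7]
force: [0.1, 0.1, 0.8]
finger_gap: 0.421
gripper_force: 0.0
```

```bash
python3 - <<'E'
from h import *
for n in ('top','w1','scene'):
    f=np.load('w1.npz' if n=='w1' else f'{n}0.npz');p,d=f['p'],f['d']
    C=cam('wrist',{'eef_pos':f['e'],'tcp_rot':f['r']}) if n=='w1' else cam(n)
    u,v=np.meshgrid(np.arange(640),np.arange(400));uv=np.c_[u.ravel(),v.ravel()]
    X=pts(C,uv,d.ravel()).reshape(400,640,3)
    near=(abs(X[...,0]-637)<120)&(abs(X[...,1]+138)<100)
    hsv=cv2.cvtColor(p,cv2.COLOR_BGR2HSV)
    m=near&(X[...,2]>25)&(X[...,2]<83)&(hsv[...,1]<60)
    m=m.astype(np.uint8);nl,L,st,_=cv2.connectedComponentsWithStats(m);i=1+st[1:,4].argmax()
    vv,uu=np.nonzero((L==i)&(X[...,2]>69)); q=onz(C,np.c_[uu,vv],75)
    print(n,'rim',cv2.minAreaRect(q[:,:2].astype(np.float32)),np.median(X[(L==i)&(X[...,2]>69)][:,2]),q.min(0).round(),q.max(0).round())
    o=near&(hsv[...,1]>110)&(hsv[...,0]<22)&(hsv[...,2]>80);nl,L,st,ce=cv2.connectedComponentsWithStats(o.astype(np.uint8))
    for i in range(1,nl):
        if st[i,4]>30: 
            vv,uu=np.nonzero(L==i);q=onz(C,np.c_[uu,vv],5.5);print('  mat',st[i],ce[i].round(1),'min',q.min(0).round(1),'max',q.max(0).round(1),np.median(X[L==i][:,2]).round(1))
# rays: bottoms of mats two views
E
```

```text
top rim ((636.2584838867188, -139.9520263671875), (142.29347229003906, 141.2572021484375), 5.088715076446533) 75.70485576437932 [ 560. -215.   75.] [712. -64.  75.]
  mat [361 172  18  17 259] [369.2 180.1] min [ 585.  -203.2    5.5] max [ 630.4 -155.3    5.5] 6.6
  mat [336 174  18  18 256] [344.7 182.8] min [ 578.8 -133.7    5.5] max [626.6 -85.8   5.5] 7.1
w1 rim ((612.6046142578125, -142.28472900390625), (99.41315460205078, 143.91818237304688), 5.054289817810059) 75.0495487508012 [ 558. -218.   75.] [656. -68.  75.]
  mat [149 207  18  23 291] [157.7 216.5] min [ 594.4 -204.     5.5] max [ 631.  -177.9    5.5] 6.4
  mat [192 208  21  23 375] [203.  217.8] min [ 587.9 -136.6    5.5] max [ 625.2 -104.8    5.5] 6.5
scene rim ((638.9737548828125, -141.73019409179688), (144.99786376953125, 140.68121337890625), 5.01108455657959) 72.88348613561436 [ 563. -217.   75.] [715. -66.  75.]
```

Crate centre is (637,−140.5) with yaw 5°, and the two views agree. Free cells are at (601,−110) and (607,−178). Finishing the grasp, then lifting.

carry_out(steps="0 0 0 0 0.02;0 0 0 0 0.02;0 0 0 0 0.02;0 0 0 0 0.02;0 0 0 0 0.02")

```text
time: 3.2
eef_pos: [514.9, 57.6, 120.2]
tcp_rot: [-180.0, 0.1, -173.7]
force: [0.0, 1.0, 5.1]
finger_gap: 0.318
gripper_force: 30.0
```

carry_out(steps="0 0 0.01 0 0.02;0 0 0.02 0 0.02;0 0 0.025 0 0.02;0 0 0.025 0 0.02;0 0 0.025 0 0.02;0 0 0.015 0 0.02;0 0 0 0 0.02")

```text
time: 3.78
eef_pos: [516.4, 57.5, 243.3]
tcp_rot: [-179.9, 0.3, -173.7]
force: [0.7, 0.5, -1.7]
finger_gap: 0.311
gripper_force: 30.0
```

carry_out(steps="0.004 -0.011 0 0 0.02;0.009 -0.023 0 0 0.02;0.009 -0.023 0 0 0.02;0.009 -0.023 0 0 0.02;0.009 -0.023 0 0 0.02;0.009 -0.023 0 0 0.02;0.009 -0.023 0 0 0.02;0.009 -0.023 0 0 0.02;0.009 -0.023 0 0 0.02;0.009 -0.023 0 0 0.02;0.005 -0.017 0 0 0.02;0 0 0 0 0.02")

```text
time: 4.78
eef_pos: [604.5, -181.4, 237.6]
tcp_rot: [-180.0, -0.1, -173.8]
force: [0.1, -0.4, -1.8]
finger_gap: 0.311
gripper_force: 30.0
```

```bash
python3 - <<'E'
from h import *
for n in ('top','scene'):
    p,d=capture(n);C=cam(n);u,v=np.meshgrid(np.arange(640),np.arange(400));X=pts(C,np.c_[u.ravel(),v.ravel()],d.ravel()).reshape(400,640,3)
    e=observe()['eef_pos']
    b=(abs(X[...,0]-e[0])<45)&(abs(X[...,1]-e[1])<45)&(p.min(2)>90)
    for lo in range(115,215,15):
        q=X[b&(abs(X[...,2]-lo)<7.5)]
        if len(q)>5: print(n,lo,len(q),q.min(0).round(0),q.max(0).round(0))
    cv2.imwrite(f'pics/{n}1.png',p)
print(e)
E
```

```text
top 190 6 [ 578. -195.  185.] [ 584. -170.  196.]
top 205 15 [ 579. -203.  201.] [ 595. -165.  212.]
scene 115 24 [ 603. -200.  117.] [ 626. -156.  122.]
scene 130 85 [ 595. -202.  123.] [ 628. -155.  137.]
scene 145 87 [ 606. -202.  138.] [ 629. -155.  152.]
scene 160 98 [ 600. -204.  153.] [ 628. -155.  167.]
scene 175 101 [ 601. -203.  168.] [ 628. -155.  182.]
scene 190 104 [ 597. -202.  183.] [ 628. -155.  197.]
scene 205 129 [ 596. -204.  198.] [ 628. -155.  212.]
[ 603.35606797 -177.77782204  238.00139708]
```

The bottle hangs straight, with its axis at about (603.5,−178). Shifting +3.5 mm in x and lowering.

carry_out(steps="0.0035 0 -0.01 0 0.02;0 0 -0.015 0 0.02;0 0 -0.015 0 0.02;0 0 -0.015 0 0.02;0 0 -0.015 0 0.02;0 0 -0.012 0 0.02;0 0 -0.01 0 0.02;0 0 -0.006 0 0.02;0 0 -0.004 0 0.02;0 0 -0.002 0 0.02;0 0 0 0 0.02;0 0 0 0 0.02")

```text
time: 5.88
eef_pos: [608.3, -177.6, 136.2]
tcp_rot: [-180.0, 0.0, -173.7]
force: [-0.7, -0.7, -0.7]
finger_gap: 0.312
gripper_force: 30.0
```

carry_out(steps="0 0 -0.002 0 0.02;0 0 -0.002 0 0.02;0 0 0 0 0.02")

```text
time: 6.13
eef_pos: [607.8, -177.4, 131.5]
tcp_rot: [-180.0, -0.0, -173.7]
force: [-0.5, 0.6, -1.7]
finger_gap: 0.315
gripper_force: 30.0
```

carry_out(steps="0 0 -0.002 0 0.02;0 0 -0.002 0 0.02;0 0 0 0 0.02;0 0 0 0 0.02")

```text
time: 6.47
eef_pos: [607.7, -177.4, 127.4]
tcp_rot: [180.0, -0.0, -173.7]
force: [0.8, 0.1, -1.5]
finger_gap: 0.313
gripper_force: 30.0
```

carry_out(steps="0 0 -0.001 0 0.02;0 0 -0.001 0 0.02;0 0 0 0 0.02;0 0 0 0 0.02")

```text
time: 6.8
eef_pos: [607.8, -177.4, 125.6]
tcp_rot: [-180.0, -0.0, -173.7]
force: [0.6, 0.2, -0.8]
finger_gap: 0.31
gripper_force: 30.0
```

carry_out(steps="0 0 -0.001 0 0.02;0 0 -0.0005 0 0.02;0 0 0 0 0.02;0 0 0 0 0.02")

```text
time: 7.13
eef_pos: [608.2, -177.5, 125.3]
tcp_rot: [-180.0, 0.1, -173.7]
force: [-2.0, 0.8, 6.0]
finger_gap: 0.318
gripper_force: 30.0
```

carry_out(steps="0 0 0 0 0.03;0 0 0 0 0.034;0 0 0 0 0.038;0 0 0 0 0.042;0 0 0 0 0.042;0 0 0 0 0.042")

```text
time: 7.63
eef_pos: [607.8, -177.4, 124.0]
tcp_rot: [-180.0, -0.0, -173.7]
force: [0.6, -0.3, 0.1]
finger_gap: 0.476
gripper_force: 0.0
```

carry_out(steps="0 0 0.015 0 0.042;0 0 0.03 0 0.042;0 0 0.035 0 0.042;0 0 0.035 0 0.042;0 0 0.035 0 0.042;0.005 0.032 0 0 0.06;0.005 0.032 0 0 0.06;0.005 0.032 0 0 0.06;0.005 0.032 0 0 0.06;0.005 0.032 0 0 0.06;0.005 0.032 0 0 0.06;0.005 0.032 0 0 0.06")

```text
time: 8.63
eef_pos: [642.8, 48.1, 274.1]
tcp_rot: [-180.0, -0.0, -173.7]
force: [-0.4, 0.4, -0.0]
finger_gap: 0.681
gripper_force: 0.0
```

carry_out(steps="0.005 0.032 0 0 0.06;0.011 0.010 0 0 0.06;0 0 0 0 0.06;0 0 0 0 0.06;0 0 0 0 0.06")

```text
time: 9.05
eef_pos: [658.4, 87.8, 273.8]
tcp_rot: [-180.0, -0.0, -173.7]
force: [-0.4, -0.8, 0.5]
finger_gap: 0.685
gripper_force: 0.0
```

```bash
python3 - <<'E'
from h import *
for n in ('top','scene'):
    p,d=capture(n);C=cam(n);u,v=np.meshgrid(np.arange(640),np.arange(400));X=pts(C,np.c_[u.ravel(),v.ravel()],d.ravel()).reshape(400,640,3)
    for k,x0 in {'A':(607,-178),'s1':(667,-104),'s2':(673,-171.5),'B':(659,89)}.items():
        m=(np.hypot(X[...,0]-x0[0],X[...,1]-x0[1])<25)&(X[...,2]>145)&(X[...,2]<170)
        if m.sum()>5:
            q=X[m];print(n,k,m.sum(),((q.min(0)+q.max(0))/2).round(1),np.percentile(q[:,2],90).round(1))
print(observe()['eef_pos'])
E
```

```text
top A 109 [ 606.8 -175.6  155.5] 164.1
top s1 106 [ 667.4 -102.9  156.7] 164.1
top s2 110 [ 672.8 -170.7  156.2] 164.1
scene A 119 [ 607.4 -177.5  153. ] 159.3
scene s1 131 [ 667.8 -105.4  153.2] 159.1
scene s2 135 [ 673.8 -172.7  152.9] 159.4
scene B 113 [658.4  88.3 150.3] 154.1
[658.40707817  87.3380162  274.05754738]
```

Bottle A stands upright at cell centre, and the stock bottles have not moved. Bottle B next.

carry_out(steps="0 0.0015 -0.03 0 0.06;0 0 -0.03 0 0.06;0 0 -0.03 0 0.06;0 0 -0.03 0 0.06;0 0 -0.02 0 0.06;0 0 -0.010 0 0.06;0 0 -0.004 0 0.06;0 0 0 0 0.06;0 0 0 0 0.02;0 0 0 0 0.02;0 0 0 0 0.02;0 0 0 0 0.02")

```text
time: 10.15
eef_pos: [659.6, 90.2, 121.4]
tcp_rot: [-180.0, 0.1, -173.7]
force: [0.3, 1.2, -0.1]
finger_gap: 0.422
gripper_force: 0.0
```

carry_out(steps="0 0 0 0 0.02;0 0 0 0 0.02;0 0 0 0 0.02;0 0 0 0 0.02;0 0 0 0 0.02")

```text
time: 10.57
eef_pos: [659.3, 90.0, 120.8]
tcp_rot: [-180.0, 0.1, -173.7]
force: [-0.9, -0.6, 6.1]
finger_gap: 0.314
gripper_force: 30.0
```

carry_out(steps="0 0 0.01 0 0.02;0 0 0.02 0 0.02;0 0 0.025 0 0.02;0 0 0.025 0 0.02;0 0 0.025 0 0.02;0 0 0.015 0 0.02;0 0 0 0 0.02")

```text
time: 11.15
eef_pos: [660.8, 90.3, 244.2]
tcp_rot: [-180.0, 0.3, -173.7]
force: [1.1, 0.1, -1.5]
finger_gap: 0.309
gripper_force: 30.0
```

carry_out(steps="-0.005 -0.01 0 0 0.02;-0.008 -0.02 0 0 0.02;-0.008 -0.02 0 0 0.02;-0.008 -0.02 0 0 0.02;-0.008 -0.02 0 0 0.02;-0.006 -0.02 0 0 0.02;-0.005 -0.02 0 0 0.02;-0.005 -0.02 0 0 0.02;-0.003 -0.02 0 0 0.02;-0.002 -0.02 0 0 0.02;0 -0.01 0 0 0.02;0 0 0 0 0.02")

```text
time: 12.15
eef_pos: [599.4, -112.0, 238.4]
tcp_rot: [180.0, -0.2, -173.8]
force: [0.1, -0.1, -2.1]
finger_gap: 0.309
gripper_force: 30.0
```

```bash
python3 - <<'E'
from h import *
p,d=capture('scene');C=cam('scene');u,v=np.meshgrid(np.arange(640),np.arange(400));X=pts(C,np.c_[u.ravel(),v.ravel()],d.ravel()).reshape(400,640,3)
e=observe()['eef_pos']
b=(abs(X[...,0]-e[0])<45)&(abs(X[...,1]-e[1])<45)&(p.min(2)>90)
for lo in range(115,215,15):
    q=X[b&(abs(X[...,2]-lo)<7.5)]
    if len(q)>5: print(lo,len(q),q.min(0).round(0),q.max(0).round(0))
print(e)
E
```

```text
115 20 [ 603. -133.  115.] [621. -90. 122.]
130 84 [ 602. -134.  123.] [624. -90. 137.]
145 81 [ 602. -136.  138.] [625. -89. 152.]
160 92 [ 604. -136.  153.] [624. -89. 167.]
175 101 [ 599. -138.  168.] [625. -88. 182.]
190 98 [ 590. -136.  183.] [624. -88. 197.]
205 130 [ 583. -136.  198.] [624. -90. 212.]
[ 599.74220855 -110.53278478  238.65144489]
```

carry_out(steps="0.0015 0.001 -0.01 0 0.02;0 0 -0.015 0 0.02;0 0 -0.015 0 0.02;0 0 -0.015 0 0.02;0 0 -0.015 0 0.02;0 0 -0.012 0 0.02;0 0 -0.01 0 0.02;0 0 -0.006 0 0.02;0 0 -0.004 0 0.02;0 0 -0.003 0 0.02;0 0 0 0 0.02;0 0 0 0 0.02")

```text
time: 13.2
eef_pos: [602.7, -108.9, 135.5]
tcp_rot: [-180.0, 0.0, -173.7]
force: [-0.3, 0.7, -1.5]
finger_gap: 0.312
gripper_force: 30.0
```

carry_out(steps="0 0 -0.002 0 0.02;0 0 -0.002 0 0.02;0 0 -0.002 0 0.02;0 0 -0.001 0 0.02;0 0 0 0 0.02;0 0 0 0 0.02")

```text
time: 13.7
eef_pos: [602.3, -108.9, 128.1]
tcp_rot: [-180.0, -0.0, -173.7]
force: [-0.1, -0.7, -1.9]
finger_gap: 0.31
gripper_force: 30.0
```

carry_out(steps="0 0 -0.001 0 0.02;0 0 -0.001 0 0.02;0 0 0 0 0.02;0 0 0 0 0.02")

```text
time: 14.03
eef_pos: [602.3, -108.9, 126.0]
tcp_rot: [-180.0, -0.0, -173.7]
force: [-0.3, 0.2, -2.5]
finger_gap: 0.316
gripper_force: 30.0
```

carry_out(steps="0 0 -0.001 0 0.02;0 0 -0.0005 0 0.02;0 0 0 0 0.02;0 0 0 0 0.02")

```text
time: 14.37
eef_pos: [602.8, -109.1, 125.8]
tcp_rot: [-180.0, 0.1, -173.7]
force: [-2.1, -0.6, 5.6]
finger_gap: 0.314
gripper_force: 30.0
```

carry_out(steps="0 0 0 0 0.03;0 0 0 0 0.034;0 0 0 0 0.038;0 0 0 0 0.042;0 0 0 0 0.042;0 0 0 0 0.042")

```text
time: 14.87
eef_pos: [602.3, -108.9, 124.5]
tcp_rot: [-180.0, -0.0, -173.7]
force: [-0.0, 0.1, 0.3]
finger_gap: 0.477
gripper_force: 0.0
```

carry_out(steps="0 0 0.015 0 0.042;0 0 0.03 0 0.042;0 0 0.035 0 0.042;0 0 0.035 0 0.042;0 0 0.035 0 0.042;-0.013 0.036 0 0 0.06;-0.013 0.036 0 0 0.06;-0.013 0.036 0 0 0.06;-0.013 0.036 0 0 0.06;-0.013 0.036 0 0 0.06;-0.013 0.036 0 0 0.06;-0.013 0.036 0 0 0.06")

```text
time: 15.87
eef_pos: [510.4, 144.6, 274.7]
tcp_rot: [-180.0, 0.0, -173.7]
force: [0.5, 0.5, 0.2]
finger_gap: 0.685
gripper_force: 0.0
```

carry_out(steps="-0.013 0.036 0 0 0.06;-0.013 0.036 0 0 0.06;-0.013 0.036 0 0 0.06;-0.013 0.022 0 0 0.06;0 0 0 0 0.06;0 0 0 0 0.06")

```text
time: 16.37
eef_pos: [458.6, 274.0, 274.6]
tcp_rot: [-180.0, -0.0, -173.5]
force: [0.7, -1.4, 0.5]
finger_gap: 0.685
gripper_force: 0.0
```

```bash
python3 - <<'E'
from h import *
for n in ('top','scene'):
    p,d=capture(n);C=cam(n);u,v=np.meshgrid(np.arange(640),np.arange(400));X=pts(C,np.c_[u.ravel(),v.ravel()],d.ravel()).reshape(400,640,3)
    for k,x0 in {'B':(602,-109),'A':(607,-178),'s1':(667,-104)}.items():
        m=(np.hypot(X[...,0]-x0[0],X[...,1]-x0[1])<25)&(X[...,2]>145)&(X[...,2]<170)
        if m.sum()>5:
            q=X[m];print(n,k,m.sum(),((q.min(0)+q.max(0))/2).round(1),np.percentile(q[:,2],90).round(1))
s=observe();print(s['eef_pos'],s['tcp_rot'])
p,d=capture('wrist');cv2.imwrite('pics/w2.png',p);np.savez('w2.npz',p=p,d=d,e=s['eef_pos'],r=s['tcp_rot'])
E
```

```text
top B 107 [ 601.9 -108.3  156.4] 164.0
top A 111 [ 606.7 -175.7  156.7] 163.8
top s1 107 [ 666.9 -103.   157.3] 164.2
scene B 113 [ 603.4 -110.6  152.9] 159.3
scene A 119 [ 606.4 -177.6  153.3] 159.8
scene s1 132 [ 668.1 -105.4  153.2] 159.4
[459.60858921 272.49797217 274.56639251] [-1.79956612e+02  6.85796199e-03 -1.73686470e+02]
```

View pics/w2.png

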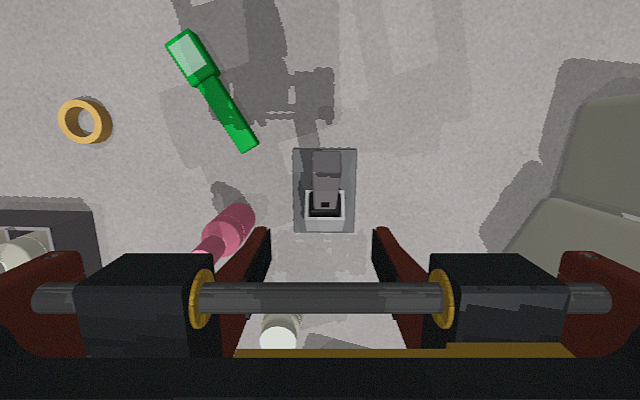

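Both bottles stand upright in their cells. The wrist view shows the reader handle from its end (327,162) down to the button (325,205), with the stand pocket at (325,215). Now measuring its axis from several views.

```bash
python3 - <<'E'
from h import *
for n in ('top0','scene0','w2'):
    f=np.load(n+'.npz');p,d=f['p'],f['d']
    C=cam('wrist',{'eef_pos':f['e'],'tcp_rot':f['r']}) if n[0]=='w' else cam(n[:-1])
    u,v=np.meshgrid(np.arange(640),np.arange(400))
    X=pts(C,np.c_[u.ravel(),v.ravel()],d.ravel()).reshape(400,640,3)
    m=(abs(X[...,0]-455)<60)&(abs(X[...,1]-275)<25)&(X[...,2]>100)&(X[...,2]<175)
    q=X[m]
    # upper face: normal close to (cos35,0.06,sin35); split by extent along it
    best=None;rng=np.random.default_rng(0)
    for _ in range(400):
        a=q[rng.choice(len(q),3,False)];nn=np.cross(a[1]-a[0],a[2]-a[0]);L=np.linalg.norm(nn)
        if L<50: continue
        nn/=L;nn*=np.sign(nn[2]) or 1
        if nn@np.array([.815,.08,.574])<.93: continue
        c=(abs((q-a[0])@nn)<2).sum()
        if best is None or c>best[0]: best=(c,nn,a[0])
    nn,a=best[1:];s=q[abs((q-a)@nn)<2.5];cc=s.mean(0);nn=np.linalg.svd(s-cc)[2][2];nn*=np.sign(nn[2])
    lev=[]
    for h in range(105,160,5):
        t=s[abs(s[:,2]-h)<3]
        if len(t)>6: lev.append((h,(t[:,1].min()+t[:,1].max())/2,np.ptp(t[:,1]),np.median(t[:,0])))
    lev=np.array(lev);k=np.polyfit(lev[:,0],lev[:,1],1);kx=np.polyfit(lev[:,0],lev[:,3],1)
    print(n,len(q),len(s),'normal',nn.round(3),'lean',np.degrees(np.arcsin(nn[2])).round(1),'yaw',np.degrees(np.arctan2(nn[1],nn[0])).round(1),'y@135',np.polyval(k,135).round(1),'dy/dz',k[0].round(3),'width',np.median(lev[:,2]).round(1),'faceX@135',np.polyval(kx,135).round(1),'dx/dz',kx[0].round(3),'zmax',q[:,2].max().round(1), 'facetop',s[s[:,2]>np.percentile(s[:,2],98)].mean(0).round(1))
    st=X[(abs(X[...,0]-500)<90)&(abs(X[...,1]-280)<70)&(X[...,2]>4)&(X[...,2]<14)]
    print('  base',cv2.minAreaRect(st[:,:2].astype(np.float32)))
E
```

```text
top0 352 202 normal [0.82  0.041 0.571] lean 34.8 yaw 2.8 y@135 276.7 dy/dz -0.068 width 25.4 faceX@135 460.4 dx/dz -0.714 zmax 174.9 facetop [432.3 269.7 174.8]
  base ((499.8159484863281, 279.44122314453125), (177.6253662109375, 137.34478759765625), 0.5162971019744873)
scene0 423 288 normal [0.807 0.098 0.583] lean 35.6 yaw 6.9 y@135 274.4 dy/dz -0.093 width 26.5 faceX@135 457.2 dx/dz -0.722 zmax 171.4 facetop [431.9 270.  170.7]
  base ((489.5133056640625, 277.8101806640625), (130.34422302246094, 94.89048767089844), 5.3502397537231445)
w2 1531 999 normal [0.807 0.087 0.585] lean 35.8 yaw 6.2 y@135 276.5 dy/dz -0.076 width 26.7 faceX@135 458.7 dx/dz -0.701 zmax 174.8 facetop [430.3 273.8 174. ]
  base ((487.6920166015625, 278.91436767578125), (130.96267700195312, 96.08877563476562), 5.597964763641357)
```

The axis is consistent across views: yaw about 6°, lean 35°, and the grip point at about (443.6,273,134). Reaching for the handle.

carry_out(steps="-0.016 0.0005 0 0 0.06;0 0 -0.03 0 0.06;0 0 -0.03 0 0.06;0 0 -0.03 0 0.06;0 0 -0.03 0 0.06;0 0 -0.02 0 0.06;0 0 -0.012 0 0.06;0 0 -0.006 0 0.06;0 0 -0.001 0 0.06;0 0 0 0 0.06;0 0 0 0 0.06")

```text
time: 17.43
eef_pos: [444.4, 273.5, 116.5]
tcp_rot: [180.0, 0.1, -173.7]
force: [-0.1, 0.3, 0.4]
finger_gap: 0.68
gripper_force: 0.0
```

carry_out(steps="0 0 0 0 0.02;0 0 0 0 0.02;0 0 0 0 0.02;0 0 0 0 0.02;0 0 0 0 0.02;0 0 0 0 0.02;0 0 0 0 0.02;0 0 0 0 0.02;0 0 0 0 0.02")

```text
time: 18.18
eef_pos: [443.4, 273.7, 115.8]
tcp_rot: [180.0, 0.0, -173.7]
force: [-0.8, 0.7, 2.4]
finger_gap: 0.313
gripper_force: 30.0
```

carry_out(steps="-0.0023 -0.0002 0.0033 0 0.02;-0.0046 -0.0005 0.0066 0 0.02;-0.0046 -0.0005 0.0066 0 0.02;-0.0046 -0.0005 0.0066 0 0.02;-0.0046 -0.0005 0.0066 0 0.02;-0.0046 -0.0005 0.0066 0 0.02")

```text
time: 18.68
eef_pos: [417.5, 270.8, 152.8]
tcp_rot: [-180.0, 0.0, -173.7]
force: [1.2, 0.1, -2.4]
finger_gap: 0.319
gripper_force: 30.0
```

carry_out(steps="-0.0046 -0.0005 0.0066 0 0.02;-0.0046 -0.0005 0.0066 0 0.02;-0.0046 -0.0005 0.0066 0 0.02;-0.0046 -0.0005 0.0066 0 0.02;-0.0046 -0.0005 0.0066 0 0.02;-0.0046 -0.0005 0.0066 0 0.02;-0.003 -0.0003 0.005 0 0.02;0 0 0.015 0 0.02;0 0 0.02 0 0.02;0 0 0.02 0 0.02;0 0 0.01 0 0.02;0 0 0 0 0.02")

```text
time: 19.68
eef_pos: [388.9, 268.4, 263.9]
tcp_rot: [179.9, 0.3, -173.7]
force: [0.6, -0.6, -2.8]
finger_gap: 0.317
gripper_force: 30.0
```

```bash
python3 - <<'E'
from h import *
s=observe();print(s['eef_pos'],s['force'],s['finger_gap'],s['gripper_force'])
p,d=capture('wrist');a,_=capture('scene')
cv2.imwrite('pics/w3.png',np.hstack([p[60:360,150:500],a[60:360,330:630]]))
E
```

```text
[388.85573632 268.3536595  263.88190771] [ 0.62748615 -0.60199539 -2.75322592] 0.3171746073107421 29.99555915594101
```

View pics/w3.png

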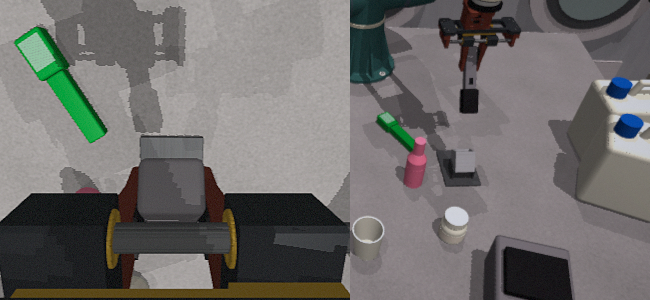

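The reader is out of the stand, held and still leaning; the stand and pink bottle are untouched. Since the moves only allow twist about vertical, I'll lay it window-down on free bench, using nose contact to turn it, then regrip near its centre of mass.

carry_out(steps="0.006 0.007 0 0 0.02;0.013 0.016 0 0 0.02;0.013 0.016 0 0 0.02;0.013 0.016 0 0 0.02;0.013 0.016 0 0 0.02;0.013 0.016 0 0 0.02;0.013 0.016 0 0 0.02;0.013 0.016 0 0 0.02;0.009 0.013 0 0 0.02;0 0 0 0 0.02;0 0 0 0 0.02")

```text
time: 20.7
eef_pos: [493.2, 399.8, 259.4]
tcp_rot: [-179.9, -0.2, -173.7]
force: [0.6, -0.9, -3.2]
finger_gap: 0.316
gripper_force: 30.0
```

```bash
cat > rd.py <<'E'
from h import *
def look(save=None):
    s=observe();e=s['eef_pos'];print('tcp',e.round(1),s['force'].round(1))
    for n in ('scene','top'):
        p,d=capture(n);C=cam(n);u,v=np.meshgrid(np.arange(640),np.arange(400));X=pts(C,np.c_[u.ravel(),v.ravel()],d.ravel()).reshape(400,640,3)
        if save: cv2.imwrite(f'pics/{save}_{n}.png',p)
        m=(abs(X[...,1]-e[1]-8)<32)&(X[...,0]>e[0]-80)&(X[...,0]<e[0]+170)&(X[...,2]>6)&(p.max(2)<60)
        nl,L,st,_=cv2.connectedComponentsWithStats(m.astype(np.uint8))
        for i in range(1,nl):
            if st[i,4]>20:
                q=X[L==i];print(n,st[i],'min',q.min(0).round(0),'max',q.max(0).round(0),'mean',q.mean(0).round(0))
E
python3 -c "
from rd import *
look('l1')
a=cv2.imread('pics/l1_scene.png')[20:270,400:640];b=cv2.imread('pics/l1_top.png')[120:370,60:300]
cv2.imwrite('pics/l1.png',np.hstack([a,b]))"
```

```text
tcp [493.2 399.8 259.4] [ 0.6 -0.9 -3.2]
scene [ 540    0   66   81 2136] min [493. 376. 476.] max [564. 440. 633.] mean [528. 400. 549.]
scene [538  79  30   8 122] min [515. 376. 463.] max [535. 431. 475.] mean [530. 398. 469.]
scene [521  91  39  32 631] min [474. 376. 369.] max [533. 440. 443.] mean [518. 401. 405.]
scene [502 124  49  35 525] min [481. 376. 262.] max [531. 440. 363.] mean [508. 408. 326.]
scene [502 151  22  55 611] min [502. 383. 171.] max [579. 425. 285.] mean [552. 399. 213.]
scene [514 169   5   7  29] min [525. 397. 240.] max [535. 407. 252.] mean [530. 403. 246.]
top [ 77 189  15   6  37] min [523. 376. 463.] max [533. 399. 523.] mean [527. 382. 490.]
top [122 188  22  12 127] min [545. 387. 183.] max [576. 425. 234.] mean [564. 405. 205.]
top [   0  210   56   45 1240] min [413. 376. 555.] max [475. 420. 692.] mean [443. 400. 647.]
top [ 97 224  24  10  79] min [460. 376. 304.] max [474. 414. 441.] mean [467. 390. 373.]
```

View pics/l1.png

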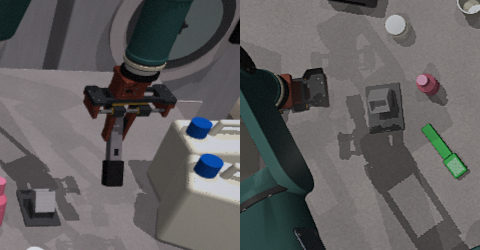

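```bash
python3 - <<'E'
from h import *
for n in ('top','scene'):
    f=np.load(n+'0.npz');d=f['d'];C=cam(n);u,v=np.meshgrid(np.arange(640),np.arange(400))
    X=pts(C,np.c_[u.ravel(),v.ravel()],d.ravel())
    q=X[(X[:,1]>330)&(X[:,0]>350)&(X[:,0]<650)&(X[:,2]>15)&(X[:,2]<400)]
    print(n,len(q),np.percentile(q[:,1],[0,1,5]).round(0),q.min(0).round(0))
    for a in range(350,650,50):
        t=q[(q[:,0]>=a)&(q[:,0]<a+50)]
        if len(t)>20: print(a,len(t),np.percentile(t[:,1],1).round(),t[:,2].max().round())
E
```

```text
top 8660 [569. 573. 579.] [350. 569.  15.]
350 1588 623.0 241.0
400 1553 625.0 239.0
450 1292 599.0 208.0
500 2001 580.0 250.0
550 1680 571.0 250.0
600 546 619.0 207.0
scene 10135 [566. 570. 576.] [350. 566.  15.]
350 1562 621.0 243.0
400 1639 623.0 236.0
450 466 597.0 200.0
500 1159 578.0 242.0
550 2587 569.0 242.0
600 2722 612.0 199.0
```

The jugs start at y≈569, so I'll shift +30 mm in y (clear of both stand and jugs) and lower to just above nose contact.

carry_out(steps="0 0.01 -0.01 0 0.02;0 0.01 -0.015 0 0.02;0 0.01 -0.02 0 0.02;0 0 -0.02 0 0.02;0 0 -0.02 0 0.02;0 0 -0.02 0 0.02;0 0 -0.02 0 0.02;0 0 -0.015 0 0.02;0 0 -0.01 0 0.02;0 0 -0.006 0 0.02;0 0 0 0 0.02;0 0 0 0 0.02")

```text
time: 21.8
eef_pos: [493.6, 429.8, 105.8]
tcp_rot: [180.0, 0.0, -173.7]
force: [-0.4, 0.1, -1.8]
finger_gap: 0.317
gripper_force: 30.0
```

carry_out(steps="0 0 -0.003 0 0.02;0 0 -0.003 0 0.02;0 0 -0.002 0 0.02;0 0 0 0 0.02")

```text
time: 22.13
eef_pos: [493.3, 429.5, 97.4]
tcp_rot: [-180.0, -0.0, -173.7]
force: [0.3, -0.4, -1.3]
finger_gap: 0.313
gripper_force: 30.0
```

carry_out(steps="0 0 -0.003 0 0.02;0 0 -0.0025 0 0.02;-0.0047 -0.0005 -0.0028 0 0.02;-0.0047 -0.0005 -0.0028 0 0.02;-0.0045 -0.0005 -0.0032 0 0.02;-0.0045 -0.0005 -0.0032 0 0.02;-0.0041 -0.0004 -0.0036 0 0.02;-0.0041 -0.0004 -0.0036 0 0.02;0 0 0 0 0.02")

```text
time: 22.88
eef_pos: [466.2, 426.8, 73.2]
tcp_rot: [180.0, 0.0, -173.7]
force: [-3.0, -1.6, 4.3]
finger_gap: 0.314
gripper_force: 30.0
```

```bash
python3 -c "
from rd import *
look()"
```

```text
tcp [466.2 426.8  73.2] [-3.  -1.6  4.3]
scene [541  14  38  41 764] min [386. 417. 468.] max [450. 467. 546.] mean [409. 437. 505.]
scene [ 519   78   59   72 1350] min [465. 403. 290.] max [539. 467. 468.] mean [503. 427. 372.]
scene [517 150  21   5  58] min [495. 403. 276.] max [508. 447. 289.] mean [502. 421. 283.]
scene [501 157  35  48 679] min [446. 403.  91.] max [507. 467. 257.] mean [488. 434. 191.]
scene [489 193  23  58 555] min [465. 403.   6.] max [575. 454. 135.] mean [536. 425.  49.]
top [136 198  19  22 275] min [512. 413.   8.] max [574. 453.  66.] mean [547. 430.  44.]
top [109 214  10   5  26] min [494. 403. 288.] max [505. 422. 334.] mean [500. 408. 304.]
top [  32  234   55   38 1013] min [386. 403. 406.] max [452. 466. 550.] mean [414. 432. 486.]
top [121 242   5   7  22] min [434. 403. 162.] max [445. 440. 255.] mean [438. 417. 224.]
```

The nose is in contact with light force and the reader is rotating as planned. Continuing the arc.

carry_out(steps="-0.0038 -0.0004 -0.0039 0 0.02;-0.0038 -0.0004 -0.0039 0 0.02;-0.0035 -0.0004 -0.0042 0 0.02;-0.0035 -0.0004 -0.0042 0 0.02;-0.0031 -0.0003 -0.0045 0 0.02;-0.0031 -0.0003 -0.0045 0 0.02;-0.0026 -0.0003 -0.0048 0 0.02;-0.0026 -0.0003 -0.0048 0 0.02;0 0 0 0 0.02")

```text
time: 23.73
eef_pos: [440.2, 423.9, 37.3]
tcp_rot: [-180.0, -0.0, -173.7]
force: [-1.7, 0.5, 2.2]
finger_gap: 0.315
gripper_force: 30.0
```

carry_out(steps="-0.0023 -0.0002 -0.005 0 0.02;-0.0023 -0.0002 -0.005 0 0.02;-0.0018 -0.0002 -0.005 0 0.02;-0.0018 -0.0002 -0.005 0 0.02;-0.001 -0.0001 -0.005 0 0.02;0 0 0 0 0.02;0 0 0 0 0.02")

```text
time: 24.32
eef_pos: [431.5, 422.8, 12.3]
tcp_rot: [-180.0, -0.0, -173.7]
force: [-0.1, 0.2, -1.5]
finger_gap: 0.318
gripper_force: 30.0
```

carry_out(steps="-0.001 0 -0.003 0 0.02;-0.001 0 -0.003 0 0.02;-0.0005 0 -0.002 0 0.02;0 0 0 0 0.02;0 0 0 0 0.02")

```text
time: 24.73
eef_pos: [429.4, 423.1, 5.0]
tcp_rot: [-180.0, 0.0, -173.7]
force: [0.1, -0.4, 0.1]
finger_gap: 0.315
gripper_force: 30.0
```

```bash
python3 -c "
from rd import *
look()"
```

```text
tcp [429.4 423.1   5. ] [ 0.1 -0.4  0.1]
scene [525  27  34  50 845] min [349. 411. 402.] max [415. 463. 503.] mean [372. 432. 447.]
scene [ 504   99   52   64 1092] min [432. 399. 222.] max [503. 463. 404.] mean [466. 423. 302.]
scene [502 162  21   5  48] min [458. 399. 208.] max [471. 444. 219.] mean [466. 417. 215.]
scene [ 478  169   43   82 1107] min [417. 399.   6.] max [565. 463. 187.] mean [485. 427.  77.]
top [139 201  17  34 316] min [474. 412.   8.] max [565. 454.  44.] mean [532. 430.  31.]
top [123 233   9   4  23] min [459. 399. 210.] max [467. 414. 253.] mean [463. 404. 232.]
top [ 53 256  46  37 957] min [350. 399. 348.] max [414. 463. 506.] mean [376. 428. 431.]
```

carry_out(steps="0 0 0 0 0.03;0 0 0 0 0.036;0 0 0 0 0.045;0 0 0 0 0.06;0 0 0 0 0.06;0 0 0 0 0.06;0 0 0 0 0.06")

```text
time: 25.42
eef_pos: [429.1, 423.1, 5.0]
tcp_rot: [-180.0, -0.0, -173.7]
force: [-0.4, 0.4, -0.6]
finger_gap: 0.675
gripper_force: 0.0
```

carry_out(steps="0 0 0.02 0 0.06;0 0 0.03 0 0.06;0 0 0.04 0 0.06;0.01 0 0.03 0 0.06;0.02 0.002 0.02 0 0.06;0.02 0.003 0.02 0 0.06;0 0 0 0 0.06;0 0 0 0 0.06")

```text
time: 26.08
eef_pos: [480.3, 428.5, 165.9]
tcp_rot: [179.9, 0.1, -173.7]
force: [-0.8, 0.1, -0.9]
finger_gap: 0.684
gripper_force: 0.0
```

```bash
python3 - <<'E'
from h import *
s=observe();print(s['eef_pos'],s['tcp_rot'])
p,d=capture('wrist');C=cam('wrist',s);u,v=np.meshgrid(np.arange(640),np.arange(400))
X=pts(C,np.c_[u.ravel(),v.ravel()],d.ravel()).reshape(400,640,3)
m=(X[...,2]>9)&(X[...,2]<45)&(X[...,0]>360)&(X[...,0]<600)&(X[...,1]>385)&(X[...,1]<480)
q=X[m];t=q[q[:,2]>18]
print(len(t),cv2.minAreaRect(t[:,:2].astype(np.float32)))
for a in range(380,590,15):
    r=q[(q[:,0]>=a)&(q[:,0]<a+15)]
    if len(r)>8:print(a,len(r),'y',np.percentile(r[:,1],[1,99]).round(1),'ztop',np.percentile(r[:,2],[50,90]).round(1))
cv2.imwrite('pics/w4.png',p)
E
```

```text
[480.26124988 428.52127394 165.92284164] [ 1.79924476e+02  1.28627905e-01 -1.73745670e+02]
4593 ((474.3477478027344, 426.9494323730469), (163.5402374267578, 39.30842208862305), 6.870777606964111)
380 60 y [409.  432.6] ztop [23.1 24.5]
395 435 y [406.1 433.9] ztop [24.5 25.5]
410 426 y [407.5 435.8] ztop [24.9 25.9]
425 408 y [408.8 436.8] ztop [25.4 26.4]
440 379 y [411.5 438.3] ztop [25.9 26.8]
455 371 y [412.9 440. ] ztop [26.3 27.3]
470 363 y [414.5 441.9] ztop [26.9 28. ]
485 426 y [413.9 449.2] ztop [27.1 29.4]
500 500 y [411.3 450.5] ztop [30.5 31.6]
515 479 y [413.8 452.7] ztop [31.1 32.1]
530 461 y [415.2 454.3] ztop [31.5 32.4]
545 300 y [416.4 455.4] ztop [31.7 32.6]
```

View pics/w4.png

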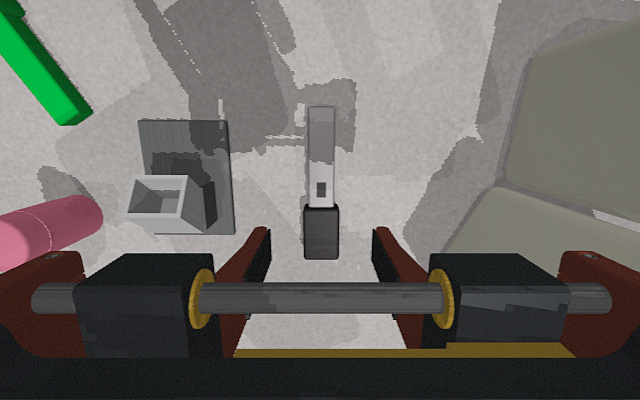

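The reader lies flat with its button up and window down: handle end (321,107), nose (322,233). The z=80 point is at about (477,427). Regripping there, near the centre of mass.

carry_out(steps="-0.0035 -0.001 -0.03 0 0.06;0 0 -0.035 0 0.06;0 0 -0.035 0 0.06;0 0 -0.025 0 0.06;0 0 -0.015 0 0.06;0 0 -0.01 0 0.06;0 0 -0.006 0 0.06;0 0 -0.003 0 0.06;0 0 -0.002 0 0.06;0 0 0 0 0.06;0 0 0 0 0.06")

```text
time: 27.05
eef_pos: [476.2, 427.5, 5.0]
tcp_rot: [180.0, 0.1, -173.7]
force: [-0.1, -0.6, 0.5]
finger_gap: 0.684
gripper_force: 0.0
```

carry_out(steps="0 0 -0.001 0 0.04;0 0 0 0 0.02;0 0 0 0 0.02;0 0 0 0 0.02;0 0 0 0 0.02;0 0 0 0 0.02;0 0 0 0 0.02;0 0 0 0 0.02;0 0 0 0 0.02")

```text
time: 27.8
eef_pos: [475.8, 427.2, 3.2]
tcp_rot: [180.0, 0.0, -173.7]
force: [-0.3, 0.5, 2.9]
finger_gap: 0.316
gripper_force: 30.0
```

carry_out(steps="0 0 0.005 0 0.02;0 0 0.01 0 0.02;0 0 0.015 0 0.02;0 0 0.02 0 0.02;0 0 0.025 0 0.02;0 0 0.025 0 0.02;0 0 0.03 0 0.02;0 0 0.03 0 0.02;0 0 0.03 0 0.02;0 0 0.03 0 0.02;0 0 0.03 0 0.02;0 0 0.02 0 0.02")

```text
time: 28.8
eef_pos: [476.0, 427.4, 277.1]
tcp_rot: [179.9, 0.2, -173.7]
force: [0.9, 1.0, -1.8]
finger_gap: 0.315
gripper_force: 30.0
```

```bash
cat > ht.py <<'E'
from h import *
s=observe();e=s['eef_pos'];print(s['time'],e,s['tcp_rot'],s['force'].round(1),s['finger_gap'],s['gripper_force'])
p,d=capture('wrist');C=cam('wrist',s);u,v=np.meshgrid(np.arange(640),np.arange(400))
X=pts(C,np.c_[u.ravel(),v.ravel()],d.ravel()).reshape(400,640,3)
m=(abs(X[...,2]-e[2]-20)<40)&(abs(X[...,0]-e[0])<130)&(abs(X[...,1]-e[1])<26)
q=X[m]
for a in np.arange(-100,100,15):
    r=q[(q[:,0]>=e[0]+a)&(q[:,0]<e[0]+a+15)]
    if len(r)>8:print(a,len(r),'y',np.percentile(r[:,1],[1,99]).round(1),'z-tcp',(np.percentile(r[:,2],[20,50,90])-e[2]).round(1))
for n in ('top','scene'):
    cv2.imwrite(f'pics/e_{n}.png',capture(n)[0])
E
python3 ht.py
```

```text
28.8 [476.00595847 427.353523   277.06709796] [ 1.79909354e+02  1.79121036e-01 -1.73687371e+02] [ 0.9  1.  -1.8] 0.3150228105780764 29.978891015052795
-85 1612 y [405.3 432.4] z-tcp [20.2 21.  22. ]
-70 1883 y [406.1 433.9] z-tcp [20.9 21.6 22.4]
-55 1757 y [407.9 435.8] z-tcp [21.4 22.  22.8]
-40 1634 y [409.9 437.2] z-tcp [21.9 22.5 23.3]
-25 2572 y [409.  448.8] z-tcp [22.3 23.3 50.3]
-10 2671 y [403.3 441.4] z-tcp [22.9 24.  49.2]
5 647 y [413.  443.7] z-tcp [23.3 24.  56.8]
20 792 y [413.5 450. ] z-tcp [27.1 27.6 28.3]
35 1628 y [412.5 451.8] z-tcp [27.2 27.8 28.6]
50 44 y [413.5 426.6] z-tcp [26.7 27.4 28.1]
```

The reader is held level (within 2°), window down. Carrying it over the crate: TCP target (583.5,−146.5,262).

carry_out(steps="0.003 -0.015 0 0 0.02;0.006 -0.03 0 0 0.02;0.006 -0.032 0 0 0.02;0.006 -0.032 0 0 0.02;0.006 -0.032 0 0 0.02;0.006 -0.032 0 0 0.02;0.006 -0.032 0 0 0.02;0.006 -0.032 0 0 0.02;0.006 -0.032 0 0 0.02;0.006 -0.032 0 0 0.02;0.006 -0.032 0 0 0.02;0.006 -0.032 0 0 0.02")

```text
time: 29.95
eef_pos: [542.6, 59.7, 270.5]
tcp_rot: [180.0, -0.3, -173.7]
force: [-0.3, -0.9, -2.1]
finger_gap: 0.321
gripper_force: 30.0
```

carry_out(steps="0.006 -0.032 0 0 0.02;0.006 -0.032 0 0 0.02;0.006 -0.032 0 0 0.02;0.006 -0.03 0 0 0.02;0.006 -0.03 0 0 0.02;0.005 -0.025 -0.003 0 0.02;0.004 -0.018 -0.003 0 0.02;0 -0.01 -0.003 0 0.02;0 0 0 0 0.02;0 0 0 0 0.02;0 0 0 0 0.02")

```text
time: 30.87
eef_pos: [582.7, -145.7, 263.3]
tcp_rot: [179.9, -0.1, -173.7]
force: [0.1, 0.1, -1.0]
finger_gap: 0.319
gripper_force: 30.0
```

```bash
python3 ht.py
```

```text
30.8667 [ 582.68657885 -145.70072688  263.27992581] [ 1.79922976e+02 -9.20873613e-02 -1.73665661e+02] [ 0.1  0.1 -1. ] 0.318814872909034 29.979053735733032
-85 1596 y [-167.8 -140.6] z-tcp [20.6 21.4 22.3]
-70 1884 y [-166.9 -139.2] z-tcp [21.2 21.8 22.7]
-55 1757 y [-165.1 -137.2] z-tcp [21.6 22.2 23.1]
-40 1632 y [-163.2 -135.8] z-tcp [22.  22.7 23.5]
-25 2521 y [-162.4 -124.2] z-tcp [22.4 23.3 49.6]
-10 2698 y [-169.7 -131.6] z-tcp [22.9 24.1 49.8]
5 668 y [-160.  -129.5] z-tcp [23.3 23.9 56.6]
20 782 y [-159.4 -123.2] z-tcp [26.9 27.4 28.1]
35 1625 y [-160.5 -121.3] z-tcp [27.  27.6 28.4]
50 54 y [-159.4 -141.8] z-tcp [26.8 27.2 27.9]
```

carry_out(steps="0.0005 -0.0005 -0.001 0 0.02;0 0 0 0 0.02;0 0 0 0 0.02;0 0 0 0 0.02;0 0 0 0 0.02;0 0 0 0 0.02;0 0 0 0 0.02;0 0 0 0 0.02")

```text
time: 31.68
eef_pos: [584.1, -147.4, 263.0]
tcp_rot: [-180.0, -0.0, -173.7]
force: [-0.2, 0.1, -1.8]
finger_gap: 0.318
gripper_force: 30.0
```

```bash
python3 -c "
from h import *
cv2.imwrite('pics/fin.png',capture('scene')[0]);s=observe();print(s['eef_pos'],abs(s['joint_vel']).max())"
```

```text
[ 584.15466175 -147.46046976  263.0210797 ] 0.12062796013351663
```

View pics/fin.png

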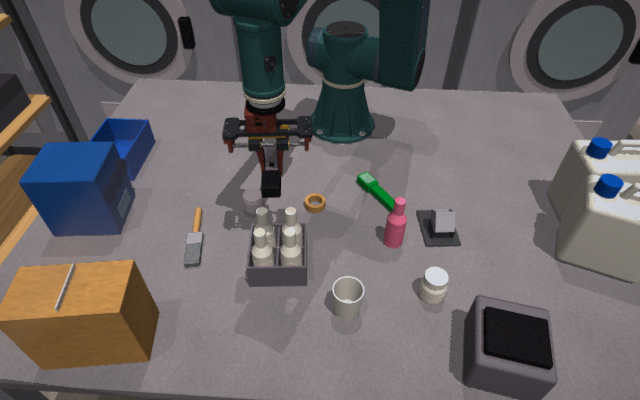

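The final view shows four bottles upright in the crate (caps at (262,216), (291,216), (260,236) and (290,232)), the reader level above it (nose at (271,184)), and everything else in place. Handing in.

```bash
python3 -c "
from rig import *
print(job_done())"
```

```text
the job is handed in; nothing more can be done
None
```

The job is handed in: both bottles stand upright in the free cells, and the arm is holding the reader still, level to within about 2° and window down, about 10 cm above the caps over the crate's middle, at 32 s of the 72 s allowed.

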